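Open the bar clamp after gluing

TASK

The glued panel has set and the clamp screw is already backed off: now open the bar clamp. Press the release button on top of the sliding jaw and, keeping it down, push the jaw back along the bar, away from the panel, until it is fully home against the end stop; then take the hand away. Use the fingertips only and grip nothing: leave the panel lying where it is and do not disturb the things around.

Things in the scene. Friction and masses are not known exactly. Their poses are not given: they have to be found in the camera images.
- clamp: The bar clamp on its plywood gluing board (450 x 250 x 12 mm, screwed to the bench). Origin: bench level, under the bar's centre line. Its x axis runs along the bar in the opening direction (from the panel towards the end stop), z is up. The steel bar is 14 mm wide, its top at z = 56 mm. The end stop is a grey block across the bar at x = 106 to 124 mm, top at z = 74 mm; the screw head is at the other end, x about -260 to -360 mm, up to z = 96 mm, with a 110 mm cross handle.
- jaw (a joint): Travel of the sliding jaw along the bar, m: 0 = clamping face at the panel's edge, 0.120 = fully back against the end stop. It starts at 0.004 to 0.028. The jaw slides with about 2 N of friction while the release button is down. While the button is up the ratchet stops it from going back (at most one 8 mm tooth of play); it can be pushed towards the panel, clicking.
- release (a joint): How far the release button is pressed, m: 0 = up, 0.008 = bottomed. A spring pushes it up with 3 N at the top and 7 N at the bottom. The pawl is clear of the teeth from about 0.0035 on; 0.006 is a good depth to hold. It rises by itself when let go.
- release_top (a point): Centre of the flat ribbed top of the steel release button, which rides on the sliding jaw; axes as the clamp's (x = opening direction). The button is 36 mm along the bar and 32 mm wide, and its top lies 82 mm above the bench when up. It sits in a pocket 44 mm long between the upright clamping plate (rising 17 mm above the button, on the panel's side) and the push lug (on the end-stop side); the pocket is open at both sides of the bar.
- lug (a point): Middle of the top front edge of the push lug of the sliding jaw, an upright block 40 mm wide across the bar, 14 mm thick along it, rising 20 mm above the button. Its front face looks to the button and the panel, 22 mm from the button's centre; pushing on that face drives the jaw back. Axes as the clamp's. The jaw body is 84 mm long, 40 mm wide.
- panel: Wooden panel of three glued boards, 130 mm along the bar, 250 mm across it, 20 mm thick, 0.4 kg, lying loose on the bar and two battens between screw head and sliding jaw; its top is 76 mm above the bench. Origin: centre of its underside. To be left alone.
- glue: White glue bottle, 56 mm across, 135 mm tall, standing on the bench. Origin: centre of its underside. To be left alone.
- tin: Open metal tin, 72 mm across, 75 mm tall, standing on the bench. Origin: centre of its underside. To be left alone.
- offcut: Wood offcut 75 x 45 x 22 mm lying on the gluing board beside the bar. Origin: centre of its underside. To be left alone.
- mallet: Wooden mallet lying on the bench on its side, 250 mm long overall; head 52 mm along x, 95 mm along y, 52 mm high; the 22 mm thick handle runs along its -x. Origin: under the centre of the head. To be left alone.

How it is judged:
By the outcome, as a careful person would: the job done as asked, in the order asked, and still so for the second after the job is handed in, with the robot touching nothing.
It also fails if it takes over 40 s, if anything falls off the work surface, if the arm or the gripper's body presses on something with over 40 N, if the wrist force passes 120 N, or if a joint passes its speed limit or range.

ROBOT

A 6-joint arm with a two-finger parallel gripper is mounted at the origin on the work surface. World frame = base frame: x ahead of the robot, y to its left, z up, the work surface at z = 0. Lengths are in m, angles in rad, forces in N, time in s.
With the tool pointing down it reaches from about 0.4 to 0.925 m from the base axis. Payload 12.5 kg.
Tool frame: the origin (TCP) lies where the fingers leave the gripper's body, on its centre line; the fingertips stand bot.tcp_to_tips ahead of it and the grasp point (between the pads) lies 59 mm ahead of it (bot.tcp_to_tips is the distance from the TCP to the fingertips, in m); z points along the fingers, y is the direction in which the jaws open and shut (so a half turn about z gives the same grasp; the last joint's range is limited). The gripper opens to 95 mm and grips with 3 to 60 N. Pads are 20 mm wide; open, the fingers measure 119 mm over their backs; the gripper's body (75 mm by 180 mm) begins 59 mm behind the grasp point.
Start: joints at [1.032, 0.491, 1.559, -0, 1.092, -0.106], TCP at [0.262, 0.567, 0.292] pointing down, gripper open.
Joint ranges: [-3.1, 3.1], [-0.84, 2.19], [0.05, 2.79], [-1.13, 4.28], [0.06, 2.93], [-2.69, 2.69]. Speed limits (rad/s): [2.22, 2.22, 2.79, 3.14, 3.14, 3.14].

INTERFACE

Orientations are given as a unit quaternion [x, y, z, w].
In Python, from bench import bot gives the robot as it stands.
- The arm moves only by the tool play_rows, never from a script. Its argument "commands" is one flat list of numbers, 6 for each row, row after row: the shift along the tool's x, y, z in mm, then the turn, a rotation vector about the tool's x, y, z in degrees. In form: [dx, dy, dz, rx, ry, rz, dx, dy, dz, rx, ry, rz, ...]. A call has 1 to 10 rows; each row shifts and turns the commanded pose from where the row before left it, along the tool's axes as they then stand; what a row does not reach is not made up. A row lasts 1/12 s, in which the tool goes at most 41.7 mm and 7.16 degrees, less where a joint would pass 70% of its speed; a pose out of reach is approached as far as the arm can. A call is refused whole if a number of a shift passes 41.7 or a number of a turn 7.16, either way. A call with a gripper value outside its range is refused whole. "claw" is the finger opening in mm, from 0 to 95.1, set as the call begins (left out, the last holds). The fingers move at their own pace and stop on an object; "newtons" is the grip in N (left out, the last holds). Time passes only in rows, so rows that do not move let the fingers close. It gives the time, the measured TCP pose, the force and the opening at its end, in the units of the state.
- bot.get_state(): the state, without advancing time (a new reading comes with each control period).
- bot.get_image(name): name is "scene" or "side" or "wrist"; returns a dict with "color" (384x512x3 uint8, blue, green, red), "z_map" (384x512 float32, m along the optical axis (not along the pixel's ray), 0 where there is no reading), "camera_matrix" (3x3 intrinsics, pixels), "extrinsics" (4x4, takes a point from world to camera coordinates). Camera axes: x right, y down, z forward; pixel columns grow to the right and rows downward; lengths in m; the calibration is good to about 2 mm. A picture is of the moment at which its call begins.
- bot.finish_job(): hands the job in, once; it reports no verdict.
The state is a dict: "time": time; "qpos": joint angles; "joint_velocities": joint speeds; "joint_torque": joint torques, N m; "position": TCP position; "orientation": TCP orientation; "ft_force": force on the tool from outside, world axes, zero at the start; "torque": the same for the moment, N m; "finger_gap": opening from 0.0 (shut) to 1.0 (fully open).
Only numpy, scipy, OpenCV 4.12 (cv2) and the standard library are available. Lean on these libraries where they do the work, as an engineer would, in place of code of your own. Each camera call takes 0.05 s, during which the arm holds its last target. There are 200 camera calls.

## Working session

There is one attempt and no reset: what is moved stays moved. The work goes in short steps, Python scripts to look and compute and a tool call to move; the robot and the scene stay as the last step left them, time stands still between calls to the robot, and variables do not carry over. Pictures are saved under pics/ and viewed, about 8 in all and at most 12, crops included, and the job is handed in when it is done.

Besides the shell and the picture viewer there is one more tool, called after ">>>" in YAML: its name, and indented under it one key for each argument. play_rows: Moves the arm, as the interface text tells. Its arguments: {"type":"object","properties":{"commands":{"type":"array"},"claw":{"type":"number"},"newtons":{"type":"number"}},"required":["commands"]}

```bash
mkdir -p pics; cat > h.py <<'E'
import numpy as np,cv2
from bench import bot
def pts(im):
    z=im["z_map"];K=im["camera_matrix"];T=np.linalg.inv(im["extrinsics"])
    v,u=np.indices(z.shape);P=np.stack([(u-K[0,2])/K[0,0]*z,(v-K[1,2])/K[1,1]*z,z],-1)
    W=P@T[:3,:3].T+T[:3,3];W[z<=0]=np.nan;return W
E
python3 - <<'E'
from h import *
s=bot.get_state();print(s,bot.tcp_to_tips)
ims={n:bot.get_image(n) for n in("scene","side","wrist")}
for n in ims:
    np.save(n+"0.npy",ims[n],allow_pickle=True);print(n,(ims[n]["z_map"]>0).mean(),np.linalg.inv(ims[n]["extrinsics"])[:3,3])
    cv2.imwrite(f"pics/{n}0.png",ims[n]["color"])
E
```

```text
{'time': 0.0, 'qpos': array([ 1.03239990e+00,  4.91543495e-01,  1.55944308e+00, -2.52893864e-06,
        1.09168743e+00, -1.05628383e-01]), 'joint_velocities': array([-0.00032433,  0.00094056,  0.00068229, -0.00086534, -0.00083253,
       -0.00026296]), 'joint_torque': array([ 1.27252984e-03, -6.12651443e+01, -2.58173543e+01,  6.92671048e-02,
        4.83260828e-02, -1.14104346e-04]), 'position': array([0.26203207, 0.56724886, 0.29167387]), 'orientation': array([ 2.14698777e-01,  9.76680164e-01, -5.13238440e-04, -1.70046250e-04]), 'ft_force': array([-0.26498067, -0.30017047, -0.00283628]), 'torque': array([-0.05324329, -0.0243253 , -0.00821144]), 'finger_gap': 1.0037087933032012} 0.0776
scene 0.9961293538411459 [1.19563487 0.26322719 0.84542768]
side 0.9957834879557291 [ 0.24724094 -0.35059545  0.53124622]
wrist 0.9960835774739584 [0.1988551  0.59635571 0.38387957]
```

View pics/scene0.png

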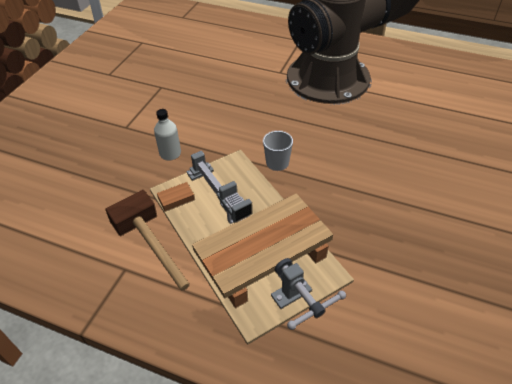

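View pics/side0.png

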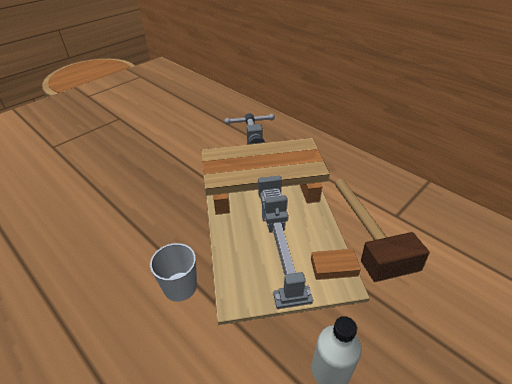

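The scene view shows the panel around (265,240), the jaw at (230,200) and the end stop at (200,165). The side view shows the jaw at (272,200) and the end stop at (293,290). Next I measure the jaw parts by height.

```bash
python3 - <<'E'
from h import *
for n,(u0,v0,u1,v1) in {"scene":(185,145,260,225),"side":(250,170,320,310)}.items():
    im=np.load(n+"0.npy",allow_pickle=True).item();W=pts(im);c=im["color"].astype(int)
    grey=(c.max(-1)-c.min(-1)<40)
    m=np.zeros(grey.shape,bool);m[v0:v1,u0:u1]=1;m&=grey&(W[...,2]>.045)
    P=W[m];print(n,len(P))
    print(np.histogram(P[:,2],bins=np.arange(.044,.112,.004)))
    B=P[(P[:,2]<.06)&(P[:,2]>.05)];mu=np.median(B,0);d=np.linalg.svd(P[:,:2]-P[:,:2].mean(0))[2][0];print("bar",mu,d)
    np.save(n+"P.npy",P)
    # board outline: top z=.012, not grey
    b=(abs(W[...,2]-.012)<.004)
    k,l,st,ce=cv2.connectedComponentsWithStats(b.astype(np.uint8));
    i=1+np.argmax(st[1:,4]);Q=W[l==i][:,:2].astype(np.float32);print("board",cv2.minAreaRect(Q))
    pn=(abs(W[...,2]-.076)<.004)&~grey
    k,l,st,ce=cv2.connectedComponentsWithStats(pn.astype(np.uint8));
    i=1+np.argmax(st[1:,4]);Q=W[l==i][:,:2].astype(np.float32);print("panel",cv2.minAreaRect(Q),W[l==i][:,2].mean())
    x0,y0,x1,y1=(u0-40,v0-40,u1+40,v1+40)
    cv2.imwrite(f"pics/{n}c.png",cv2.resize(im["color"][v0-5:v1+5,u0-5:u1+5],None,fx=5 if n=="scene" else 4,fy=5 if n=="scene" else 4,interpolation=cv2.INTER_CUBIC))
E
```

```text
scene 1214
(array([ 30,  43, 163,  66,  41,  68, 102,  88,  90, 166,  42,  54,  60,
       145,  56,   0]), array([0.044, 0.048, 0.052, 0.056, 0.06 , 0.064, 0.068, 0.072, 0.076,
       0.08 , 0.084, 0.088, 0.092, 0.096, 0.1  , 0.104, 0.108]))
bar [ 0.53617038 -0.1303784   0.05457885] [0.60532491 0.79597849]
board ((0.670524001121521, -0.04330386221408844), (0.4516361355781555, 0.1398007869720459), 53.6050910949707)
panel ((0.676205039024353, 0.055950820446014404), (0.13220256567001343, 0.25041723251342773), 53.451541900634766) 0.07499938826248245
side 2320
(array([ 55,  71, 206, 359, 141, 134, 197, 362,  79, 193,  92,  73,  77,
       150, 129,   2]), array([0.044, 0.048, 0.052, 0.056, 0.06 , 0.064, 0.068, 0.072, 0.076,
       0.08 , 0.084, 0.088, 0.092, 0.096, 0.1  , 0.104, 0.108]))
bar [ 0.542501   -0.12164697  0.05626796] [-0.68719168 -0.72647615]
board ((0.5773223638534546, -0.07582882046699524), (0.2944856584072113, 0.25000861287117004), 53.55915832519531)
panel ((0.6746395826339722, 0.05419921875), (0.13341230154037476, 0.24959935247898102), 53.46073532104492) 0.07650363172766504
```

View pics/scenec.png

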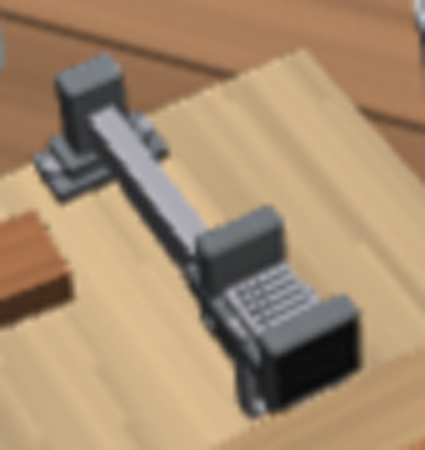

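The crop shows, from upper left to lower right, the end stop, bar, lug, ribbed button and clamping plate. The board and panel both give an axis of about 53.5°. I'll project the points onto it.

```bash
python3 - <<'E'
from h import *
a=np.radians(53.53);ex=-np.array([np.cos(a),np.sin(a)]);ey=np.array([-ex[1],ex[0]])
print(ex,ey)
o=np.array([.55,-.11])
for n in("scene","side"):
    P=np.load(n+"P.npy");s=(P[:,:2]-o)@ex;t=(P[:,:2]-o)@ey;z=P[:,2]
    for name,lo,hi in(("bar",.0545,.0575),("stoptop",.0725,.0755),("button",.0795,.0845),("plate",.0965,.100),("lug",.1,.1045)):
        m=(z>lo)&(z<hi)
        for sl in ((s>-.02),(s<-.02)):
            k=m&sl
            if k.sum()>8:print(n,name,k.sum(),"s",np.percentile(s[k],[2,50,98]).round(4),"t",np.percentile(t[k],[2,50,98]).round(4),"z",np.median(z[k]).round(4))
E
```

```text
[-0.59440181 -0.8041682 ] [ 0.8041682  -0.59440181]
scene bar 87 s [-0.0184  0.0257  0.0726] t [-0.0048  0.0013  0.0099] z 0.0557
scene bar 9 s [-0.1244 -0.026  -0.0203] t [-0.0045  0.0062  0.0191] z 0.0557
scene stoptop 28 s [0.0698 0.0756 0.0843] t [-0.0101  0.0006  0.0132] z 0.0736
scene stoptop 36 s [-0.1343 -0.1011 -0.0638] t [-0.0175  0.0175  0.0229] z 0.074
scene button 185 s [-0.1334 -0.0941 -0.0717] t [-0.014   0.0038  0.0232] z 0.0814
scene plate 128 s [-0.133  -0.1226 -0.0605] t [-0.0167  0.0017  0.0219] z 0.0982
scene lug 56 s [-0.1275 -0.0685 -0.0627] t [-0.016   0.0045  0.0203] z 0.1012
side bar 319 s [-0.0173  0.0267  0.0912] t [-0.0063  0.0014  0.0083] z 0.0563
side bar 97 s [-0.0977 -0.0354 -0.0207] t [-0.0118  0.0016  0.0205] z 0.0563
side stoptop 168 s [0.0744 0.0836 0.0911] t [-0.0123  0.0014  0.015 ] z 0.0742
side stoptop 126 s [-0.1426 -0.0949 -0.0457] t [-0.0284  0.0089  0.0997] z 0.0734
side button 221 s [-0.1168 -0.0993 -0.0456] t [-0.0184 -0.0003  0.0202] z 0.0826
side plate 140 s [-0.1282 -0.1169 -0.0564] t [-0.0186 -0.001   0.0203] z 0.0988
side lug 131 s [-0.1225 -0.0632 -0.0563] t [-0.0172  0.0015  0.02  ] z 0.1018
```

>>> play_rows:
  commands: [0,0,0,0,0,5.8,0,0,0,0,0,5.8,-31,-14,0,0,0,0,-31,-14,0,0,0,0,-31,-14,0,0,0,0,-31,-14,0,0,0,0,-31,-14,0,0,0,0,-31,-14,0,0,0,0,-31,-14,0,0,0,0,-31,-14,0,0,0,0]
  claw: 0
  newtons: 30

```text
time: 0.98
position: [0.3957, 0.3286, 0.2922]
orientation: [0.312, 0.95, 0.0, -0.0]
ft_force: [0.2, 0.4, 0.5]
finger_gap: 0.356
```

>>> play_rows:
  commands: [-31,-14,0,0,0,0,-31,-14,0,0,0,0,-31,-14,0,0,0,0,-31,-14,0,0,0,0,-31,-14,0,0,0,0,-31,-14,0,0,0,0,-31,-14,0,0,0,0,-31,-14,0,0,0,0,0,0,0,0,0,0,0,0,0,0,0,0]

```text
time: 1.82
position: [0.5288, 0.0915, 0.2918]
orientation: [0.314, 0.95, -0.0, -0.0]
ft_force: [-0.6, -0.3, 0.1]
finger_gap: 0.008
```

>>> play_rows:
  commands: [-27.6,-11,0,0,0,0,-27.6,-11,0,0,0,0,-27.6,-11,0,0,0,0,-27.6,-11,10,0,0,0,-27.6,-11,15,0,0,0,0,0,20,0,0,0,0,0,20,0,0,0,0,0,15,0,0,0,0,0,0,0,0,0,0,0,0,0,0,0]

```text
time: 2.65
position: [0.6066, -0.0323, 0.212]
orientation: [0.312, 0.95, -0.0, -0.001]
ft_force: [0.3, 0.8, -0.2]
finger_gap: 0.002
```

```bash
python3 - <<'E'
from h import *
s=bot.get_state();print(s["position"],s["orientation"],s["ft_force"],s["qpos"])
o=[]
for n in("scene","side","wrist"):
    im=bot.get_image(n);np.save(n+"1.npy",im,allow_pickle=True);c=im["color"]
    if n!="wrist":
        p=np.append(s["position"]-[0,0,.07],1);q=im["camera_matrix"]@(im["extrinsics"]@p)[:3];u,v=(q[:2]/q[2]).astype(int);print(n,u,v)
        c=cv2.resize(c[max(v-60,0):v+60,u-50:u+50],(400,480),interpolation=cv2.INTER_CUBIC)
        o.append(c)
    else: cv2.imwrite("pics/wrist1.png",c)
cv2.imwrite("pics/hov.png",np.hstack(o))
E
```

```text
[ 0.60658777 -0.03226798  0.21198998] [ 3.11781469e-01  9.50153510e-01 -2.61988617e-05 -7.89373031e-04] [ 0.25781389  0.83634117 -0.18363621] [-1.61908685e-01  5.54649140e-01  1.68704927e+00  2.45087705e-04
  9.01462137e-01 -1.09872226e+00]
scene 234 180
side 271 169
```

View pics/hov.png

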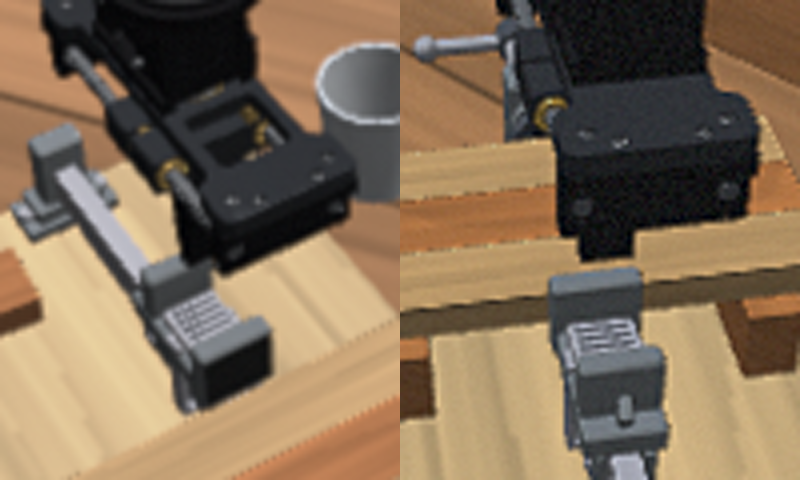

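View pics/wrist1.png

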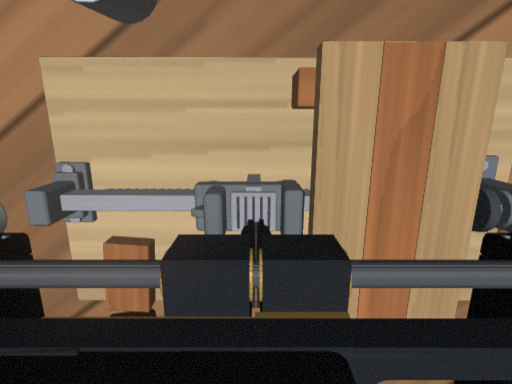

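The hover pictures show the fingertips above the pocket. In the wrist view the lug top is at about (215,207), the ribbed button at (253,210), the plate at (292,207) and the fingertips at (256,230). Now I refine the pocket edges from this closer view.

```bash
python3 - <<'E'
from h import *
a=np.radians(53.53);ex=-np.array([np.cos(a),np.sin(a)]);ey=np.array([-ex[1],ex[0]]);o=np.array([.55,-.11])
im=np.load("wrist1.npy",allow_pickle=True).item();W=pts(im)
s=(W[...,:2]-o)@ex;t=(W[...,:2]-o)@ey;z=W[...,2]
for v in(195,205,215):
    print(v,[(u,round(s[v,u]*1e3),round(t[v,u]*1e3),round(z[v,u]*1e3)) for u in range(196,310,3)])
print("bar t",[(u,(t[190:212,u][abs(z[190:212,u]-.056)<.003]*1e3).round(1)[[0,-1]]) for u in(80,120,160)])
m=(abs(z-.0735)<.003)&(s>.05)&(s<.12);print("stop",np.percentile(s[m],[3,97]),np.percentile(t[m],[3,97]))
m=(abs(z-.1015)<.003)&(s>-.09)&(s<-.04)&(abs(t)<.03);print("lug",np.percentile(s[m],[3,97]),np.percentile(t[m],[3,97]),np.median(z[m]))
p=bot.get_state()["position"];print("tcp s,t",(p[:2]-o)@ex,(p[:2]-o)@ey)
m=(z>.118)&(z<.16)&(abs(s+.095)<.03)&(abs(t)<.04);print("fing",m.sum(),np.percentile(s[m],[3,97]) if m.any() else 0,np.nanmin(z[m]) if m.any() else 0)
E
```

```text
195 [(196, -48, -10, 71), (199, -51, -10, 71), (202, -53, -10, 73), (205, -61, -17, 100), (208, -63, -17, 100), (211, -65, -17, 101), (214, -67, -18, 101), (217, -69, -17, 100), (220, -71, -17, 99), (223, -72, -15, 91), (226, -72, -10, 71), (229, -75, -10, 72), (232, -78, -13, 82), (235, -81, -13, 82), (238, -83, -12, 81), (241, -85, -12, 81), (244, -87, -12, 81), (247, -90, -13, 81), (250, -92, -13, 82), (253, -94, -13, 82), (256, -97, -13, 82), (259, -99, -13, 82), (262, -101, -13, 82), (265, -103, -13, 82), (268, -106, -13, 83), (271, -108, -12, 80), (274, -110, -13, 82), (277, -114, -10, 71), (280, -116, -10, 72), (283, -116, -15, 91), (286, -118, -17, 98), (289, -120, -17, 99), (292, -122, -17, 97), (295, -124, -17, 99), (298, -126, -17, 99), (301, -129, -17, 98), (304, -131, -16, 95), (307, -141, -6, 55)]
205 [(196, -48, -1, 71), (199, -50, -1, 71), (202, -54, -3, 75), (205, -60, -10, 100), (208, -63, -10, 102), (211, -65, -10, 102), (214, -67, -10, 101), (217, -69, -10, 101), (220, -71, -10, 101), (223, -72, -8, 93), (226, -72, -1, 70), (229, -75, -2, 73), (232, -78, -5, 82), 
[... 909 characters left out ...]
 83), (256, -97, 4, 81), (259, -99, 4, 82), (262, -101, 4, 82), (265, -104, 4, 81), (268, -106, 3, 84), (271, -108, 3, 82), (274, -111, 4, 81), (277, -114, 7, 71), (280, -116, 7, 72), (283, -116, -1, 95), (286, -118, -2, 98), (289, -120, -2, 99), (292, -123, -2, 98), (295, -125, -2, 98), (298, -127, -2, 98), (301, -129, -2, 97), (304, -146, 26, 13), (307, -149, 26, 11)]
bar t [(80, array([-6.2,  7.8])), (120, array([-6.3,  7.5])), (160, array([-5.8,  7.8]))]
stop [0.07206982 0.08794935] [-0.01306754  0.01376846]
lug [-0.07172036 -0.05963723] [-0.01765383  0.01017807] 0.10114513552063056
tcp s,t -0.09605463284450313 0.00011678082636878471
fing 346 [-0.10283719 -0.08940322] 0.13515845408491498
```

>>> play_rows:
  commands: [0,-4,0,0,0,0,0,-4,0,0,0,0,0,0,12,0,0,0,0,0,12,0,0,0,0,0,12,0,0,0,0,0,8,0,0,0,0,0,4,0,0,0,0,0,0,0,0,0,0,0,0,0,0,0]

```text
time: 3.55
position: [0.6022, -0.0399, 0.1643]
orientation: [0.312, 0.95, 0.0, -0.0]
ft_force: [-0.3, -0.1, 1.1]
finger_gap: 0.004
```

>>> play_rows:
  commands: [0,0,2,0,0,0,0,0,2,0,0,0,0,0,0,0,0,0,0,0,0,0,0,0]

```text
time: 3.88
position: [0.6022, -0.0398, 0.1603]
orientation: [0.312, 0.95, 0.0, 0.0]
ft_force: [0.1, -0.0, -0.5]
finger_gap: 0.007
```

>>> play_rows:
  commands: [0,0,1.5,0,0,0,0,0,1.5,0,0,0,0,0,0,0,0,0,0,0,0,0,0,0]

```text
time: 4.22
position: [0.6023, -0.0398, 0.1574]
orientation: [0.312, 0.95, 0.0, 0.0]
ft_force: [0.1, 0.5, 3.2]
finger_gap: 0.005
```

>>> play_rows:
  commands: [0,0,1.5,0,0,0,0,0,1.5,0,0,0,0,0,0,0,0,0,0,0,0,0,0,0]

```text
time: 4.55
position: [0.6023, -0.0398, 0.1543]
orientation: [0.312, 0.95, 0.0, 0.0]
ft_force: [-0.2, 0.7, 5.2]
finger_gap: 0.008
```

>>> play_rows:
  commands: [0,0,0.8,0,0,0,0,-2,0,0,0,0,0,-2,0,0,0,0,0,-2,0,0,0,0,0,-2,0,0,0,0,0,-2,0,0,0,0,0,-2,0,0,0,0,0,-2,0,0,0,0,0,-2,0,0,0,0,0,0,0,0,0,0]

```text
time: 5.38
position: [0.5927, -0.0528, 0.1536]
orientation: [0.312, 0.95, 0.0, 0.0]
ft_force: [-0.7, -0.1, 5.4]
finger_gap: 0.008
```

```bash
cat >> h.py <<'E'
def meas():
    a=np.radians(53.53);ex=-np.array([np.cos(a),np.sin(a)]);ey=np.array([-ex[1],ex[0]]);o=np.array([.55,-.11])
    im=bot.get_image("wrist");W=pts(im);s=(W[...,:2]-o)@ex;t=(W[...,:2]-o)@ey;z=W[...,2]
    for n,h,lo,hi in(("lug",.1015,.003,.003),("plate",.0985,.0015,.002),("button",.078,.006,.006)):
        m=(z>h-lo)&(z<h+hi)&(t<-.008)&(t>-.02)&(s>-.14)&(s<.07);x=s[m]
        print(n,m.sum(),np.histogram(x,np.arange(-.14,.075,.01))[0],np.percentile(x,[3,97]) if m.any() else 0,np.median(z[m]) if m.any() else 0)
    S=bot.get_state();p=S["position"];print("tcp",(p[:2]-o)@ex,(p[:2]-o)@ey,p[2],S["ft_force"],S["time"])
    return im
E
python3 - <<'E'
from h import *
im=meas();cv2.imwrite("pics/w2.png",im["color"])
E
```

```text
lug 546 [  0   0  39 130   0   0  43  15 151 168   0   0   0   0   0   0   0   0
   0   0   0] [-0.11109551 -0.04381412] 0.09995885825297046
plate 635 [  0   0 103 296   0   0  39  21  92  84   0   0   0   0   0   0   0   0
   0   0   0] [-0.11283857 -0.04379851] 0.0985321761325256
button 1147 [  0   0   7  84 166 233 227 208 109  66  47   0   0   0   0   0   0   0
   0   0   0] [-0.100421   -0.03795548] 0.07523849787596415
tcp -0.0714116414936218 0.00031141106486300103 0.1535965271186401 [-0.96478138  0.95067193  5.83110574] 5.4333
```

View pics/w2.png

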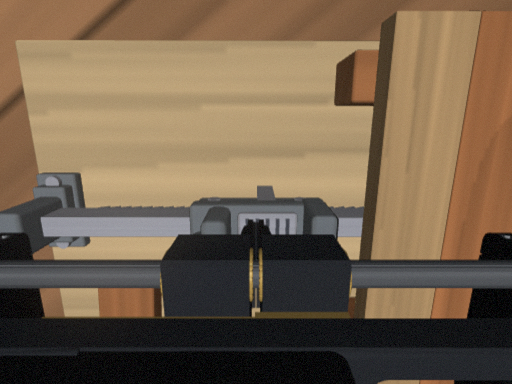

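The button is held at about 6 mm and the jaw has followed roughly 16 mm. Its lug rear is now at s ≈ -0.043. About 93 mm should remain.

>>> play_rows:
  commands: [0,-5,0,0,0,0,0,-8,0,0,0,0,0,-8,0,0,0,0,0,-8,0,0,0,0,0,-8,0,0,0,0,0,-8,0,0,0,0,0,-8,0,0,0,0,0,-8,0,0,0,0,0,-8,0,0,0,0,0,-5,0,0,0,0]

```text
time: 6.27
position: [0.5486, -0.1125, 0.1536]
orientation: [0.312, 0.95, 0.0, 0.0]
ft_force: [0.4, 3.5, 6.0]
finger_gap: 0.004
```

```bash
python3 - <<'E'
from h import *
im=meas()
E
```

```text
lug 560 [  0   0   0   0   0   0   0   0   0   0 145  33   0   6  52  46 261  17
   0   0   0] [-0.03752401  0.02997482] 0.10002141936280488
plate 654 [  0   0   0   0   0   0   0   0   0   0 305 104   0  12  48  53 110  22
   0   0   0] [-0.03902675  0.03008792] 0.0985415625426637
button 1157 [  0   0   0   0   0   0   0   0   0   4   2 159 217 224 245 152  94  47
  13   0   0] [-0.02650136  0.0363777 ] 0.07523775255993659
tcp 0.003491297406224907 0.0003557013717119338 0.15356344121944543 [-2.38666731 -1.36594122  6.54855206] 6.3167
```

>>> play_rows:
  commands: [0,-3,0,0,0,0,0,-3,0,0,0,0,0,-3,0,0,0,0,0,-2,0,0,0,0,0,-2,0,0,0,0,0,-2,0,0,0,0,0,0,0,0,0,0]

```text
time: 6.9
position: [0.5398, -0.1244, 0.1535]
orientation: [0.312, 0.95, 0.0, 0.0]
ft_force: [-0.8, -0.8, 6.1]
finger_gap: 0.005
```

>>> play_rows:
  commands: [0,-1,0,0,0,0,0,-1,0,0,0,0,0,-1,0,0,0,0,0,0,0,0,0,0]

```text
time: 7.23
position: [0.5381, -0.1267, 0.1535]
orientation: [0.312, 0.95, 0.0, 0.0]
ft_force: [0.2, 1.1, 5.8]
finger_gap: 0.003
```

```bash
python3 - <<'E'
from h import *
im=meas()
E
```

```text
lug 551 [  0   0   0   0   0   0   0   0   0   0   0  16 158   1   0  28  29 108
 211   0   0] [-0.01994156  0.04755459] 0.09993763204277722
plate 653 [  0   0   0   0   0   0   0   0   0   0   0  64 322  23   0  30  33  77
 104   0   0] [-0.02129595  0.04764627] 0.09852355540098753
button 1161 [  0   0   0   0   0   0   0   0   0   0   0   5   2 205 233 229 225 136
  75  51   0] [-0.00885442  0.05310415] 0.07517004098110872
tcp 0.02050322334772842 0.000388250509849319 0.1535399720580002 [-0.17376662  1.53555564  5.24563367] 7.2833
```

>>> play_rows:
  commands: [0,-1,0,0,0,0,0,-1,0,0,0,0,0,-1,0,0,0,0,0,0,0,0,0,0]

```text
time: 7.62
position: [0.5363, -0.1291, 0.1535]
orientation: [0.312, 0.95, 0.0, 0.0]
ft_force: [0.5, 1.0, 5.6]
finger_gap: 0.005
```

>>> play_rows:
  commands: [0,-1,0,0,0,0,0,-1,0,0,0,0,0,0,0,0,0,0]

```text
time: 7.87
position: [0.5354, -0.1307, 0.1536]
orientation: [0.312, 0.95, 0.0, 0.0]
ft_force: [0.8, 1.3, 5.0]
finger_gap: 0.006
```

```bash
python3 - <<'E'
from h import *
im=meas()
E
```

```text
lug 559 [  0   0   0   0   0   0   0   0   0   0   0   0 115  58   0   5  53  10
 267  51   0] [-0.01600577  0.05139404] 0.09995695606709246
plate 670 [  0   0   0   0   0   0   0   0   0   0   0   0 271 151   0   8  39  33
 127  41   0] [-0.01753183  0.05144409] 0.09850527825706719
button 1125 [  0   0   0   0   0   0   0   0   0   0   0   0   4 134 212 223 230 152
  92  56  22] [-0.005118    0.05826969] 0.07525838890160777
tcp 0.025297251063848242 0.0005447524097704147 0.15362407239173287 [0.32226002 1.22867826 5.51703785] 7.9167
```

>>> play_rows:
  commands: [0,-1,0,0,0,0,0,-1,0,0,0,0,0,0,0,0,0,0]

```text
time: 8.17
position: [0.5343, -0.1323, 0.1536]
orientation: [0.312, 0.95, 0.0, 0.001]
ft_force: [2.0, 1.6, 6.4]
finger_gap: 0.007
```

```bash
python3 - <<'E'
from h import *
im=meas()
E
```

```text
lug 603 [  0   0   0   0   0   0   0   0   0   0   0   0 138  70   0   1  53  23
 269  49   0] [-0.01597784  0.05121857] 0.09996298483843391
plate 673 [  0   0   0   0   0   0   0   0   0   0   0   0 286 158   0   2  42  45
 107  33   0] [-0.01748958  0.05117134] 0.09855601771467493
button 1163 [  0   0   0   0   0   0   0   0   0   0   0   0   8 129 225 231 251 159
  92  45  23] [-0.00519709  0.05785184] 0.07531771920233435
tcp 0.02726095090804272 0.0006464001404581692 0.15365124574184522 [1.77773858 1.29215349 6.29210564] 8.2167
```

The jaw has stopped moving while the tool slides on, so it is at or near the stop. I'll push on until the fingers bear on the lug.

>>> play_rows:
  commands: [0,-1,0,0,0,0,0,-1,0,0,0,0,0,0,0,0,0,0]

```text
time: 8.47
position: [0.5332, -0.1339, 0.1537]
orientation: [0.312, 0.95, 0.0, 0.001]
ft_force: [1.9, 1.5, 5.4]
finger_gap: 0.003
```

>>> play_rows:
  commands: [0,-1,0,0,0,0,0,-1,0,0,0,0,0,0,0,0,0,0]

```text
time: 8.72
position: [0.5324, -0.135, 0.1537]
orientation: [0.313, 0.95, 0.001, 0.001]
ft_force: [6.3, 7.9, 4.0]
finger_gap: 0.005
```

About 10 N along the bar shows the lug pressed home against the stop. I'll lift straight up so the jaw isn't dragged back.

>>> play_rows:
  commands: [0,0,-1.5,0,0,0,0,0,-1.5,0,0,0,0,0,-2,0,0,0,0,0,-3,0,0,0,0,2,-4,0,0,0,0,2,-8,0,0,0,0,2,-15,0,0,0,0,0,-20,0,0,0,0,0,-20,0,0,0,0,0,0,0,0,0]

```text
time: 9.55
position: [0.536, -0.131, 0.2321]
orientation: [0.312, 0.95, -0.0, 0.002]
ft_force: [0.1, -0.7, 0.0]
finger_gap: 0.002
```

>>> play_rows:
  commands: [0,0,-20,0,0,0,0,0,-20,0,0,0,0,0,-20,0,0,0,30,0,0,0,0,0,30,0,0,0,0,0,30,0,0,0,0,0,0,0,0,0,0,0,0,0,0,0,0,0]

```text
time: 10.22
position: [0.4619, -0.0768, 0.2887]
orientation: [0.312, 0.95, -0.0, 0.0]
ft_force: [0.8, -0.3, 1.1]
finger_gap: 0.003
```

```bash
python3 - <<'E'
from h import *
im=meas()
c=[bot.get_image(n) for n in("side","scene")]
for n,i in zip(("side","scene"),c):
    W=pts(i);g=i["color"].astype(int);grey=g.max(-1)-g.min(-1)<40
    pn=(abs(W[...,2]-.076)<.004)&~grey
    k,l,st,ce=cv2.connectedComponentsWithStats(pn.astype(np.uint8));j=1+np.argmax(st[1:,4]);print(n,"panel",cv2.minAreaRect(W[l==j][:,:2].astype(np.float32)))
cv2.imwrite("pics/end.png",np.vstack([np.hstack([cv2.resize(i["color"],(400,300)) for i in c]),np.hstack([cv2.resize(c[0]["color"][170:320,200:400],(400,300)),cv2.resize(im["color"],(400,300))])]))
E
```

```text
lug 0 [0 0 0 0 0 0 0 0 0 0 0 0 0 0 0 0 0 0 0 0 0] 0 0
plate 0 [0 0 0 0 0 0 0 0 0 0 0 0 0 0 0 0 0 0 0 0 0] 0 0
button 0 [0 0 0 0 0 0 0 0 0 0 0 0 0 0 0 0 0 0 0 0 0] 0 0
tcp 0.025561309279717975 -0.08946594434923094 0.2887122307262046 [0.90901759 0.29422541 0.17517902] 10.2667
side panel ((0.7216521501541138, 0.01889883726835251), (0.1364547312259674, 0.13728192448616028), 51.37554931640625)
scene panel ((0.6756210923194885, 0.05561903864145279), (0.13265235722064972, 0.25109654664993286), 53.25397491455078)
```

View pics/end.png

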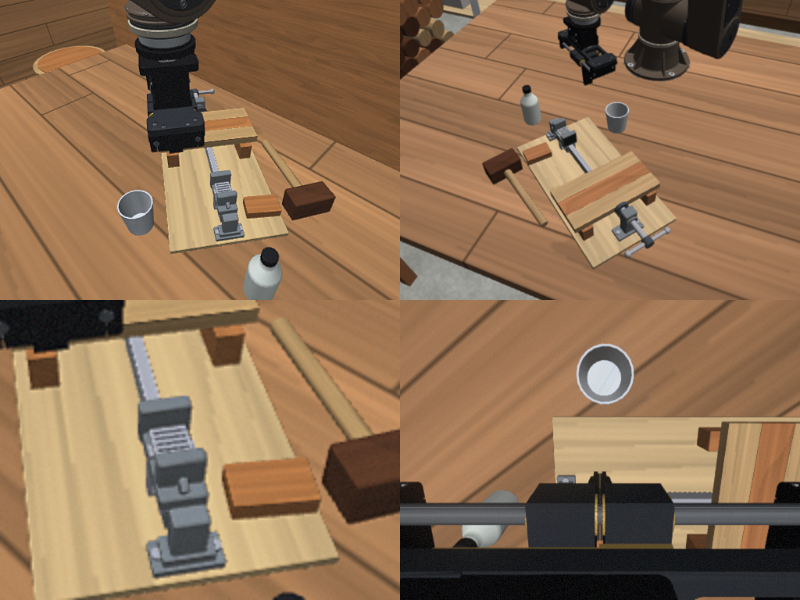

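The final views show the jaw against the end stop and the panel, tin, glue bottle, offcut and mallet in place. One last check of the jaw position after release, compared with the first picture from the same camera.

```bash
python3 - <<'E'
from h import *
a=np.radians(53.53);ex=-np.array([np.cos(a),np.sin(a)]);ey=np.array([-ex[1],ex[0]]);o=np.array([.55,-.11])
for n in("side","scene"):
  for im in(np.load(n+"0.npy",allow_pickle=True).item(),bot.get_image(n)):
    W=pts(im);s=(W[...,:2]-o)@ex;t=(W[...,:2]-o)@ey;z=W[...,2]
    r=[]
    for h0,h1 in((.1,.104),(.097,.0995),(.08,.084)):
        m=(z>h0)&(z<h1)&(abs(t)<.016)&(s>-.15)&(s<.07)
        r.append((int(m.sum()),np.percentile(s[m],[3,50,97]).round(4)))
    print(n,r)
E
```

```text
side [(108, array([-0.1201, -0.063 , -0.0568])), (71, array([-0.1286, -0.1175, -0.0567])), (172, array([-0.1157, -0.0986, -0.0456]))]
side [(163, array([-0.0109,  0.0479,  0.054 ])), (109, array([-0.0166, -0.0063,  0.055 ])), (287, array([-0.0044,  0.015 ,  0.0634]))]
scene [(45, array([-0.122 , -0.0683, -0.0628])), (79, array([-0.1324, -0.123 , -0.0617])), (145, array([-0.1333, -0.0926, -0.0724]))]
scene [(40, array([-0.0163,  0.043 ,  0.0489])), (54, array([-0.0191, -0.0102,  0.0496])), (112, array([-0.0216,  0.019 ,  0.0389]))]
```

```bash
python3 -c "
from bench import bot
print(bot.finish_job())"
```

```text
the job is handed in; nothing more can be done
None
```

The clamp is open: the jaw is back against the end stop and the job was handed in at about 10.5 s. With the fingers closed, I pressed the release button about 6 mm. Holding it down, I pushed the jaw along the bar, then lifted straight off and moved the hand clear.

**Jaw travel:** it moved about 111 mm in both fixed cameras, which matches my estimate of a start near 0.009–0.011. It stopped while the tool slid on about 4 mm over the button. The fingers then bore on the lug with about 10 N along the bar.

**After letting go:** the jaw stayed where it was and the button came back up. The force reading was back near zero.

**Surroundings:** in the scene camera the panel is unmoved to within about 1 mm. The tin, glue bottle, offcut and mallet look untouched in the pictures; I did not measure them.

**Checks that gave nothing:** the last wrist-camera measurement found no jaw because the hand had moved off it. The last side-camera panel fit was cut off by the arm. I used the fixed cameras for the jaw and the scene camera for the panel.

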